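# Put the cone cartons away through the flap of the dust-tight locker

### The job

Put all the cartons of cones away in the plywood cone locker: swing its folding loading shelf down until it snaps open, push every carton through the sprung flap so that it drops right inside and the flap closes again behind it, and then fold the shelf back up until it snaps shut over the flap. Leave the other things on the bench where they are.

Things in the scene. Friction and masses are not known exactly. Their poses are not given: they have to be found in the camera images.
- locker: plywood box fixed to the bench, 215 mm deep, 170 wide, 236 high, walls 8 mm, fixed metal roof. Origin: on the bench top under the middle of its front face; own x points into the box (away from the robot), y to its left, z up. In its front is an opening shut by the flap; the folded-up shelf covers it.
- sill (a point): middle of the front edge of the opening's sill, at (0, 0, 170) mm in the locker frame. The opening is 72 mm wide and reaches from 170 to 226 mm above the bench; behind the 8 mm thick sill it drops about 80 mm to a slick chute sloping to the back. A carton with its long side along the locker's x passes; once its middle is well past the sill it tips and falls in.
- flap (a joint): steel flap 68 x 50 mm in the opening, hinged along its top edge, 5 mm behind the front face; 0 rad = closed, grows as it swings inward, to 1.45. A weak spring (about 0.2 to 0.8 N at its lower edge) closes it. Flap and sill are slick.
- shelf (a joint): folding aluminium shelf, 120 mm wide, 95 long, 8 thick, hinged along y at (-8, 0, 167) mm in the locker frame; 0 rad = folded up over the flap; pi/2 = open, level, pointing to the locker's -x, upper face 171 mm above the bench. Over-centre: below about 0.7 rad it snaps up, beyond it snaps down. 2 N at the bar pull it open, 4 N lift it again; it stays in either state.
- shelf_bar (a point): middle of the shelf's handle, a round steel bar 12 mm thick along the locker's y, 135 mm from the hinge axis, on two 12 mm arms 88 mm apart; a gap of 33 mm between bar and shelf edge admits a finger. Folded, it is 302 mm above the bench; open, 143 mm before the locker's front and 167 mm above the bench.
- carton_0: carton of pyrometric cones, a closed box 47 x 86 x 31 mm (its own x, y, z), about 0.09 kg, lying flat on the bench; origin at the centre of its underside. All cartons on the bench are to go in; there are 2 or 3, an absent one reads None.
- carton_1: carton of pyrometric cones, a closed box 47 x 86 x 31 mm (its own x, y, z), about 0.09 kg, lying flat on the bench; origin at the centre of its underside. All cartons on the bench are to go in; there are 2 or 3, an absent one reads None.
- carton_2: carton of pyrometric cones, a closed box 47 x 86 x 31 mm (its own x, y, z), about 0.09 kg, lying flat on the bench; origin at the centre of its underside. All cartons on the bench are to go in; there are 2 or 3, an absent one reads None.
- carton_3: carton of pyrometric cones, a closed box 47 x 86 x 31 mm (its own x, y, z), about 0.09 kg, lying flat on the bench; origin at the centre of its underside. All cartons on the bench are to go in; there are 2 or 3, an absent one reads None.
- mug_0: pale pottery mug, 70 x 98 x 90 mm, bystander; origin at the centre of its underside (as for all bystanders)
- test_bowl: small bowl, 100 mm wide, 46 mm high, bystander
- post_8: short hollow triangular kiln post standing upright, 38 x 42 x 50 mm, bystander
- glaze_jar_2: glaze jar with screw lid, 67 mm in diameter, 83 mm high, bystander
- wood_rib: flat wooden rib, 40 x 90 x 8 mm, bystander
- scraper: scraper with a wooden handle, 204 x 70 x 17 mm, bystander
- test_tile_1: L-shaped glaze test tile, 36 x 38 x 70 mm, bystander beside the kiln
Mind the look-alikes: they are no part of the job. What is shaped like the carton_1 but black, pink or red is not meant.

How it is judged:
By the outcome, as a careful person would: the job done as asked, in the order asked, and still so for the second after the job is handed in, with the robot touching nothing.
Of carton_0, carton_1, carton_2, carton_3 only 2 to 3 are there at a start; the rules pass over those that are not, and their reading is None.
At some moment in a run one of carton_0, carton_1, carton_2, carton_3 may be knocked a few centimetres aside while the robot is not near it.
It also fails if it takes over 210 s, if anything falls off the work surface, if the arm or the gripper's body presses on something with over 40 N, if the wrist force passes 120 N, or if a joint passes its speed limit or range.

### The arm

A 7-joint arm with a two-finger parallel gripper is mounted at the origin on a cart in front of the work surface, level with it; the furniture and walls round the work are solid. World frame = base frame: x ahead of the robot, y to its left, z up, the work surface at z = 0. Lengths are in m, angles in rad, forces in N, time in s.
With the tool pointing down it reaches from about 0.425 to 0.95 m from the base axis. Payload 4.7 kg.
Tool frame: the origin (TCP) lies at the very end of the fingers, on their centre line; the grasp point (between the pads) lies 19 mm behind it; z points along the fingers, y is the line along which they close (so a half turn about z gives the same grasp; the last joint's range is limited). The gripper opens to 87 mm and grips with 3 to 60 N. Pads are 19 mm wide; open, the fingers measure 117 mm over their backs; the gripper's body (75 mm by 190 mm) begins 51 mm behind the grasp point.
Start: joints at [1.235, 0.469, -0.049, 1.532, 0.024, 1.141, -0.082], TCP at [0.204, -0.643, 0.223] pointing down, gripper open.
Joint ranges: [-2.59, 2.59], [-0.33, 1.99], [-1.39, 1.29], [0.1, 2.45], [-1.04, 4.18], [0.21, 1.99], [-2.66, 2.66]. Speed limits (rad/s): [2.57, 2.57, 3.14, 3.14, 3.14, 3.14, 3.14].

### API

Orientations are given as a unit quaternion [w, x, y, z].
In Python, from rig import sensors, capture, ticket, search_frame, landmark_of gives the robot as it stands.
- The arm moves only by the tool move_arm, never from a script. Its argument "commands" is a list of rows, each an object with "travel": the shift along the tool's x, y, z scaled (see below), a list of three; "angular": the turn, a rotation vector about the tool's x, y, z scaled (see below), a list of three. In form: [{"travel": [dx, dy, dz], "angular": [rx, ry, rz]}, ...]. A call has 1 to 5 rows; each row is the pose to reach, as a shift and turn from the pose commanded when the call began, along the tool's axes at that moment; what a row does not reach only later rows make up. The controller multiplies each number of a shift by 300 mm and each number of a turn by 90 degrees. A row lasts 1/8 s, in which the tool goes at most 62.5 mm and 10.7 degrees, less where a joint would pass 70% of its speed; a pose out of reach is approached as far as the arm can. A call with a number of a shift or a turn outside -1 to 1 is refused whole. A call with a gripper value outside its range is refused whole. "hand" is the opening in per cent of the stroke, from 0 (shut) to 100 (fully open), set as the call begins (left out, the last holds). The fingers move at their own pace and stop on an object; "force" is the grip in N (left out, the last holds). Time passes only in rows, so rows that repeat a pose let the fingers close. It gives the time, the measured TCP pose, the force, the opening and the grip force at its end, in the units of the state.
- sensors.state(): the state, without advancing time (a new reading comes with each control period).
- capture(name): name is "scene" or "top" or "wrist"; returns a dict with "image" (400x640x3 uint8, red, green, blue), "range_z" (400x640 float32, m along the optical axis (not along the pixel's ray), 0 where there is no reading), "fx", "fy", "cx", "cy" (pixels), "distortion" ([k1, k2, p1, p2, k3] as OpenCV has them; the pictures are not rectified), "extrinsics" (4x4, takes a point from world to camera coordinates); the wrist camera has in their place "hand_eye" (4x4, takes a point from camera to tool coordinates, whose origin is the TCP and whose axes are the flange's). Camera axes: x right, y down, z forward; pixel columns grow to the right and rows downward; lengths in m; the calibration is good to about 2 mm. A picture is of the moment at which its call begins: read the wrist's pose just before it.
- ticket.close_job(): hands the job in; it is judged then, once.
Trained networks look in a picture, given as the dict that the camera call returned (one of the last four; its "shot" number tells which), for a name from the list of things; names that differ only in an ending like _2 or _b are one class to them, and where a whole thing is asked for, a point or a joint stands for the part that bears it (a point fixed in the world has none). Each returns a list of dicts, best first, with "score" (0 to 1); they miss things now and then, are a little off and sometimes report something else, mostly with a low value. They report only what shows in the picture. A call takes as long as a camera call. They do not tell look-alikes from the thing itself.
- search_frame(picture, query): "box" ([left, top, width, height] in pixels, round what is visible of it).
- landmark_of(picture, query): "xy" ([column, row] in pixels: a listed point, or the origin of a listed thing).
The state is a dict: "t": time; "joint_pos": joint angles; "dq": joint speeds; "tau": joint torques, N m; "ee_pos": TCP position; "tool_rot": TCP orientation; "contact_force": force on the tool from outside, world axes, zero at the start; "torque": the same for the moment, N m; "width": finger opening in m; "grasp_force": force on a finger pad.
Only numpy, scipy, OpenCV 4.12 (cv2) and the standard library are available. Lean on these libraries where they do the work, as an engineer would, in place of code of your own. Each camera call takes 0.05 s, during which the arm holds its last target. There are 200 camera calls.

## Working session

There is one attempt and no reset: what is moved stays moved. The work goes in short steps, Python scripts to look and compute and a tool call to move; the robot and the scene stay as the last step left them, time stands still between calls to the robot, and variables do not carry over. Pictures are saved under pics/ and viewed, at most 14 in all, crops included, and the job is handed in when it is done.

Besides the shell and the picture viewer there is one more tool, called after "Call:" by a JSON object that holds its "fn" and its "kwargs", one argument or row to a line. move_arm: Moves the arm, as the interface text tells. Its arguments: {"type":"object","properties":{"commands":{"type":"array"},"hand":{"type":"number"},"force":{"type":"number"}},"required":["commands"]}

```bash
ls; mkdir -p pics; cat > h.py <<'E'
import numpy as np, cv2
from scipy.spatial.transform import Rotation as R
from rig import sensors, capture, ticket, search_frame, landmark_of
def K(p): return np.array([[p['fx'],0,p['cx']],[0,p['fy'],p['cy']],[0,0,1.]])
def Twc(p,s=None):
    if 'extrinsics' in p: return np.linalg.inv(np.array(p['extrinsics']))
    T=np.eye(4); q=s['tool_rot']; T[:3,:3]=R.from_quat([q[1],q[2],q[3],q[0]]).as_matrix(); T[:3,3]=s['ee_pos']
    return T@np.array(p['hand_eye'])
def cloud(p,s=None):
    h,w=p['range_z'].shape; g=np.stack(np.meshgrid(np.arange(w),np.arange(h)),-1).reshape(-1,1,2).astype(np.float64)
    u=cv2.undistortPoints(g,K(p),np.array(p['distortion'],float)).reshape(h,w,2)
    z=p['range_z'][...,None]; c=np.concatenate([u*z,z],-1); T=Twc(p,s)
    return c@T[:3,:3].T+T[:3,3]
def save(p,n): cv2.imwrite('pics/'+n+'.png',p['image'][...,::-1])
E
python3 - <<'E'
from h import *
s=sensors.state(); print(s)
for n in ['scene','top']:
    p=capture(n); save(p,n+'0'); X=cloud(p)
    np.savez('%s0.npz'%n,X=X,im=p['image'],z=p['range_z'])
    for q in ['carton_0','locker','shelf_bar','sill','mug_0','test_bowl','post_8','glaze_jar_2','wood_rib','scraper','test_tile_1']:
        r=search_frame(p,q); l=landmark_of(p,q)
        print(n,q,[(np.round(d['box']).astype(int).tolist(),round(d['score'],2)) for d in r[:6]],[(np.round(d['xy']).astype(int).tolist(),round(d['score'],2),X[int(d['xy'][1]),int(d['xy'][0])].round(3).tolist()) for d in l[:6]])
E
```

```text
pics
{'t': 0.0, 'joint_pos': array([ 1.23506651,  0.46943923, -0.04861151,  1.53370594,  0.02411508,
        1.14097265, -0.0823021 ]), 'dq': array([ 8.34082403e-04,  2.37617055e-04, -1.46690966e-03,  1.60933651e-04,
        7.18365253e-04,  3.42503272e-05, -6.13808099e-04]), 'tau': array([-1.44112801e-03, -5.07976413e+01, -8.08724225e-02, -2.36158061e+01,
       -6.11642981e-02,  3.79379955e-02,  1.52240450e-04]), 'ee_pos': array([ 0.2037097 , -0.64289762,  0.22149588]), 'tool_rot': array([-9.51404997e-04,  9.88250644e-01,  1.52838883e-01, -1.86048823e-04]), 'contact_force': array([-0.50958883,  0.0688362 , -0.02164029]), 'torque': array([-0.00069356,  0.03274054, -0.02059593]), 'grasp_force': 0.0, 'width': 0.08683633615400611}
scene carton_0 [([380, 212, 26, 15], 0.91), ([252, 206, 18, 22], 0.91), ([381, 237, 31, 16], 0.9), ([369, 267, 28, 25], 0.73)] [([395, 248], 0.95, [0.55, -0.274, 0.011]), ([265, 216], 0.81, [0.58, 0.181, 0.028]), ([391, 223], 0.74, [0.665, -0.247, 0.013]), ([382, 281], 0.56, [0.389, -0.257, 0.023])]
scene locker [([302, 132, 70, 104], 0.79)] []
scene shelf_ba
[... 1508 characters left out ...]
 0.57)] [([229, 170], 0.58, [0.539, 0.424, 0.078]), ([388, 239], 0.31, [0.579, -0.277, 0.023]), ([286, 251], 0.24, [0.356, 0.062, 0.008])]
top test_bowl [([206, 186, 24, 26], 0.77), ([284, 156, 5, 11], 0.55)] [([221, 204], 0.62, [0.415, 0.401, 0.017])]
top post_8 [] [([397, 271], 0.6, [0.465, -0.365, 0.044]), ([289, 251], 0.52, [0.359, 0.054, 0.01])]
top glaze_jar_2 [([420, 226, 17, 22], 0.63)] [([428, 241], 0.62, [0.621, -0.421, 0.076])]
top wood_rib [([318, 258, 22, 15], 0.46)] []
top scraper [([273, 231, 24, 47], 0.6)] [([286, 248], 0.64, [0.368, 0.068, 0.006]), ([428, 237], 0.2, [0.626, -0.416, 0.09])]
top test_tile_1 [([282, 155, 7, 11], 0.58)] [([285, 168], 0.56, [0.685, 0.24, 0.011])]
```

```bash
python3 - <<'E'
import cv2
a=cv2.imread('pics/scene0.png')[120:310,150:480]; b=cv2.imread('pics/top0.png')[125:300,190:460]
a=cv2.resize(a,(680,392),interpolation=3)
cv2.imwrite('pics/a.png',cv2.resize(cv2.imread('pics/scene0.png')[120:310,150:480],(800,460),interpolation=2))
cv2.imwrite('pics/b.png',cv2.resize(cv2.imread('pics/top0.png')[125:300,190:460],(800,518),interpolation=2))
E
```

```text
(no output)
```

View pics/a.png

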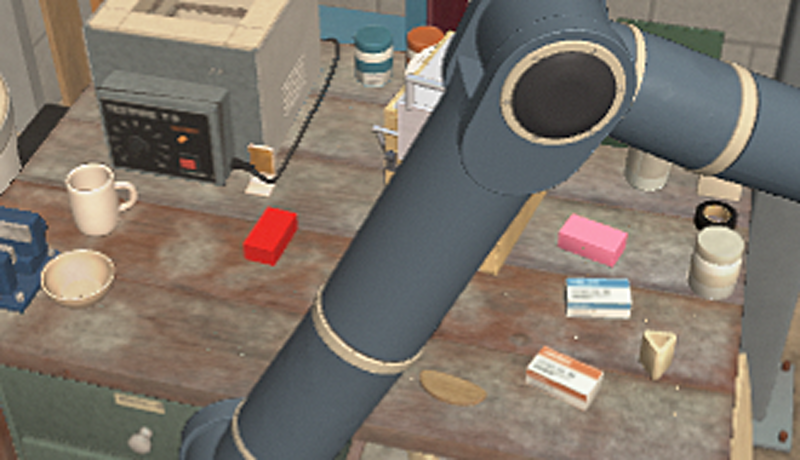

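View pics/b.png

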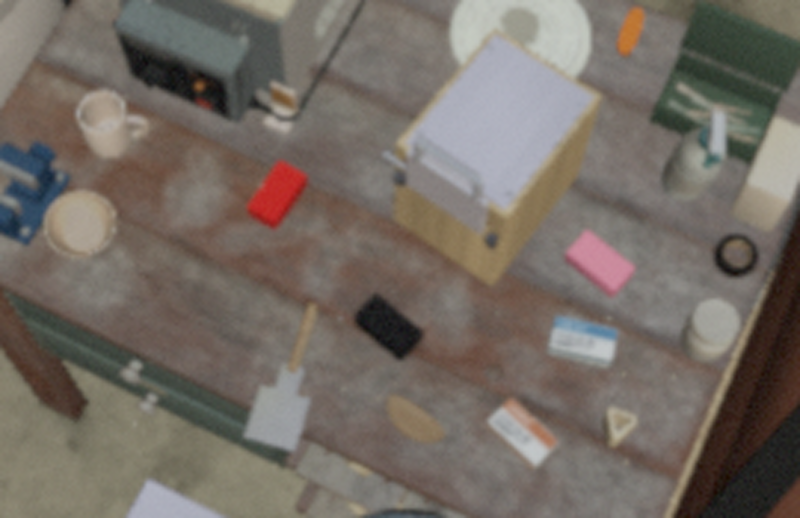

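The pictures show two cartons, white with a printed label: blue-white at top (385,240) and orange-white at top (366,273). The look-alikes red (282,188), pink (393,213) and black (320,235) are excluded by colour. Next I fit the poses and crop to confirm.

```bash
python3 - <<'E'
from h import *
for n in ['top','scene']:
    d=np.load(n+'0.npz'); X=d['X']
    def fit(c,r,z0,z1,nm):
        m=(np.hypot(X[...,0]-c[0],X[...,1]-c[1])<r)&(X[...,2]>z0)&(X[...,2]<z1)&(d['z']>0)
        P=X[m]; 
        if len(P)<10: print(n,nm,len(P)); return
        q=cv2.minAreaRect((P[:,:2]*1000).astype(np.float32)); print(n,nm,len(P),np.round(q[0],1),np.round(q[1],1),round(q[2],1),'z',np.percentile(P[:,2],[10,50,90]).round(3))
    fit((.57,-.275),.07,.02,.05,'blue'); fit((.405,-.265),.07,.02,.05,'orange')
    if n=='top':
        fit((.7,-.12),.25,.22,.25,'roof'); fit((.64,-.05),.2,.255,.33,'shelf+bar');fit((.64,-.05),.2,.285,.33,'bar')
        fit((.62,-.42),.07,.03,.1,'jar');fit((.465,-.365),.05,.02,.06,'post')
        m=(np.abs(X[...,2]-.236)<.012)&(np.hypot(X[...,0]-.7,X[...,1]+.12)<.25)
        q=cv2.minAreaRect((X[m][:,:2]*1000).astype(np.float32)); print(cv2.boxPoints(q).round(0).tolist())
a=cv2.resize(cv2.imread('pics/top0.png')[215:300,330:430],(600,510),interpolation=2); cv2.imwrite('pics/c.png',a)
E
```

```text
top blue 259 [ 571.4 -275.7] [52.7 87. ] 14.1 z [0.025 0.032 0.038]
top orange 276 [ 417.3 -256.3] [85.5 50.5] 70.7 z [0.026 0.033 0.038]
top roof 2312 [712.2 -66.7] [172.9 237. ] 79.6 z [0.232 0.238 0.243]
top shelf+bar 197 [601.2 -46. ] [121.1  16.2] 78.2 z [0.26 0.29 0.31]
top bar 105 [600.9 -47.2] [98.7 16.2] 78.2 z [0.295 0.307 0.311]
top jar 278 [ 650.  -422.2] [69.1 60.3] 19.1 z [0.049 0.082 0.089]
top post 85 [ 480.6 -367.5] [41.  36.6] 40.0 z [0.026 0.047 0.055]
[[580.0, -130.0], [813.0, -173.0], [844.0, -3.0], [611.0, 40.0]]
scene blue 328 [ 567.3 -277.5] [51.5 87.4] 14.4 z [0.024 0.03  0.034]
scene orange 389 [ 415.6 -255. ] [89.9 54.5] 70.9 z [0.025 0.03  0.034]
```

View pics/c.png

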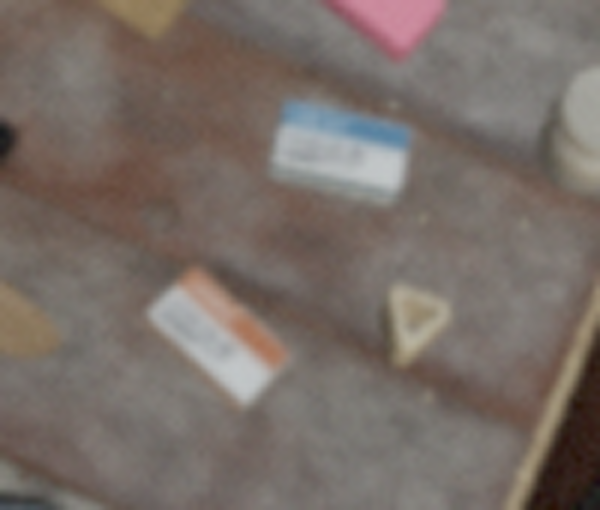

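Viewing the crop: two genuine cartons, blue label (crop 343,150) and orange label (crop 220,335); the pink one at top is excluded.

```bash
cat >> h.py <<'E'
def pose(s): 
    q=s['tool_rot']; return np.array(s['ee_pos']),R.from_quat([q[1],q[2],q[3],q[0]])
def down(h): # tool z down, tool x at world heading h deg
    c,s=np.cos(np.radians(h)),np.sin(np.radians(h)); return R.from_matrix(np.array([[c,s,0],[s,-c,0],[0,0,-1]]))
def go(p,rot,frm=None):
    s=sensors.state(); p0,r0=pose(s) if frm is None else frm
    if not isinstance(rot,R): rot=down(rot)
    t=r0.inv().apply(np.array(p)-p0)/.3; a=(r0.inv()*rot).as_rotvec()/(np.pi/2)
    print('travel',t.round(4).tolist(),'angular',a.round(4).tolist(), 'n rows',np.linalg.norm(t)*.3/.0625,np.linalg.norm(a)*90/10.7); return np.array(p),rot
def st():
    s=sensors.state(); p,r=pose(s); X=r.as_matrix()[:,0]; print('t',round(s['t'],2),p.round(4),'head',np.degrees(np.arctan2(X[1],X[0])).round(1),'F',s['contact_force'].round(1),'w',round(s['width'],4),'g',s['grasp_force'],'q',s['joint_pos'].round(2))
E
python3 - <<'E'
from h import *
f=go((.32,-.47,.40),-11); f=go((.42,-.2,.45),-11,f); 
E
```

```text
travel [0.5435, -0.4343, -0.5915] angular [0.0, -0.0, 0.3176] n rows 4.383075628584462 2.6712460049192583
travel [0.1555, -0.9471, -0.1667] angular [0.0, 0.0, 0.0] n rows 4.675724542784786 0.0
```

Call:
{"fn": "move_arm", "kwargs": {
  "commands": [
    {"travel": [0.543, -0.434, -0.592], "angular": [0, 0, 0.318]},
    {"travel": [0.543, -0.434, -0.592], "angular": [0, 0, 0.318]},
    {"travel": [0.543, -0.434, -0.592], "angular": [0, 0, 0.318]},
    {"travel": [0.543, -0.434, -0.592], "angular": [0, 0, 0.318]},
    {"travel": [0.543, -0.434, -0.592], "angular": [0, 0, 0.318]}
  ],
  "hand": 100
}}

```text
t: 2.92
ee_pos: [0.3226, -0.4681, 0.4035]
tool_rot: [0.002, 0.996, -0.094, 0.002]
contact_force: [-0.2, -0.9, -0.8]
width: 0.087
grasp_force: 0.0
```

Call:
{"fn": "move_arm", "kwargs": {
  "commands": [
    {"travel": [0.156, -0.947, -0.167], "angular": [0, 0, 0]},
    {"travel": [0.156, -0.947, -0.167], "angular": [0, 0, 0]},
    {"travel": [0.156, -0.947, -0.167], "angular": [0, 0, 0]},
    {"travel": [0.156, -0.947, -0.167], "angular": [0, 0, 0]},
    {"travel": [0.156, -0.947, -0.167], "angular": [0, 0, 0]}
  ]
}}

```text
t: 3.55
ee_pos: [0.4206, -0.1982, 0.4502]
tool_rot: [0.0, 0.995, -0.096, -0.0]
contact_force: [-0.3, -0.5, 0.7]
width: 0.0874
grasp_force: 0.0
```

Call:
{"fn": "move_arm", "kwargs": {
  "commands": [
    {"travel": [0, 0, 0], "angular": [0, 0, 0]}
  ]
}}

```text
t: 3.68
ee_pos: [0.4213, -0.1977, 0.4504]
tool_rot: [-0.0, 0.996, -0.093, 0.0]
contact_force: [-0.5, -0.5, -0.3]
width: 0.0867
grasp_force: 0.0
```

```bash
python3 - <<'E'
from h import *
s=sensors.state(); st(); p=capture('wrist'); save(p,'w1'); X=cloud(p,s); np.savez('w1.npz',X=X,im=p['image'],z=p['range_z']); print(p['hand_eye'],p['fx'])
for q in ['carton_0','shelf_bar','locker','sill']:
    print(q,[(np.round(d['box']).astype(int).tolist(),round(d['score'],2)) for d in search_frame(p,q)[:6]],[(np.round(d['xy']).astype(int).tolist(),round(d['score'],2),X[int(d['xy'][1]),int(d['xy'][0])].round(3).tolist()) for d in landmark_of(p,q)[:6]])
E
```

```text
t 3.67 [ 0.4213 -0.1977  0.4504] head -10.7 F [-0.5 -0.5 -0.3] w 0.0867 g 0.0 q [ 0.61  0.01 -0.27  1.62  0.    1.51 -1.41]
[[ 1.93986897e-04 -9.53687819e-01 -3.00798116e-01  8.28603382e-02]
 [ 9.99999981e-01  1.88394410e-04  4.75981666e-05 -3.52954612e-04]
 [ 1.12748919e-05 -3.00798119e-01  9.53687838e-01 -1.62742563e-01]
 [ 0.00000000e+00  0.00000000e+00  0.00000000e+00  1.00000000e+00]] 311.5789616202157
carton_0 [([328, 127, 55, 35], 0.96), ([205, 126, 50, 28], 0.92), ([300, 2, 51, 2], 0.82), ([78, 79, 47, 55], 0.76), ([64, 0, 203, 64], 0.7), ([324, 31, 56, 48], 0.6)] [([235, 138], 0.85, [0.473, -0.042, 0.032]), ([348, 57], 0.66, [0.57, -0.269, 0.031]), ([105, 107], 0.61, [0.574, 0.176, 0.03])]
shelf_bar [([69, 19, 162, 35], 0.67)] [([124, 29], 0.9, [0.599, -0.05, 0.307])]
locker [([65, 1, 204, 63], 0.69)] []
sill [([67, 2, 204, 61], 0.74)] [([181, 42], 0.7, [0.591, -0.08, 0.259]), ([404, 105], 0.27, [0.474, -0.35, 0.043])]
```

View pics/w1.png

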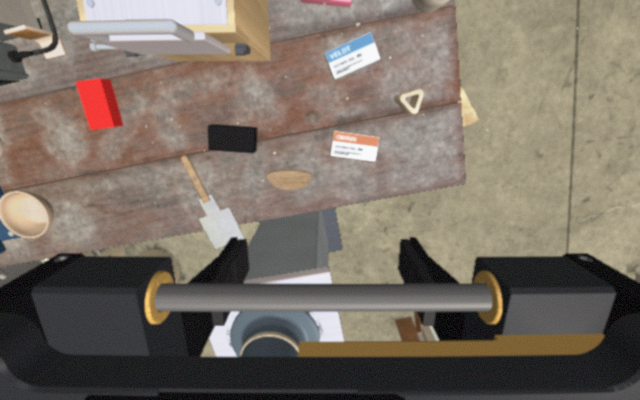

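Wrist view: blue carton at (352,55), orange at (355,146), handle bar at (130,29). Red (98,103) and black (232,138) are the look-alikes.

```bash
cat >> h.py <<'E'
def rect(X,z,c,r,z0,z1,nm):
    m=(np.hypot(X[...,0]-c[0],X[...,1]-c[1])<r)&(X[...,2]>z0)&(X[...,2]<z1)&(z>0); P=X[m]
    if len(P)<10: print(nm,len(P)); return None
    q=cv2.minAreaRect((P[:,:2]*1000).astype(np.float32)); print(nm,len(P),np.round(q[0],1),np.round(q[1],1),round(q[2],1),'z',np.percentile(P[:,2],[5,50,95]).round(3),'mean',P.mean(0).round(4)); return P
E
python3 - <<'E'
from h import *
d=np.load('w1.npz'); X=d['X']; z=d['z']
rect(X,z,(.57,-.275),.07,.02,.05,'blue'); rect(X,z,(.415,-.256),.07,.02,.05,'orange')
rect(X,z,(.6,-.05),.12,.29,.33,'bar'); P=rect(X,z,(.6,-.05),.12,.24,.275,'shelf')
for k in (P,): 
    u,s,v=np.linalg.svd(k[:,:2]-k[:,:2].mean(0),full_matrices=False); print(np.degrees(np.arctan2(v[0,1],v[0,0])))
rect(X,z,(.7,-.1),.25,.225,.247,'roof')
go((.575,-.045,.42),-11)
E
```

```text
blue 1439 [ 579.7 -273.9] [64.8 84.4] 11.7 z [0.029 0.031 0.033] mean [ 0.5713 -0.2763  0.031 ]
orange 1175 [ 417.3 -256.3] [85.6 46.9] 71.9 z [0.029 0.031 0.033] mean [ 0.4182 -0.2563  0.0309]
bar 1684 [601.6 -47.9] [98.8 12. ] 79.3 z [0.299 0.307 0.309] mean [ 0.6003 -0.0512  0.3065]
shelf 1138 [616.8 -49.5] [136.3  43.9] 80.1 z [0.242 0.263 0.27 ] mean [ 0.5987 -0.0531  0.2588]
80.03574353998576
roof 4257 [620.1 -50.9] [171.5  46.4] 79.5 z [0.232 0.237 0.239] mean [ 0.6243 -0.0634  0.2364]
travel [0.4068, -0.6103, 0.0999] angular [-0.0001, 0.0003, -0.0015] n rows 3.55307460039225 0.012895682807918397
```

```bash
python3 - <<'E'
from h import *
f=go((.52,-.10,.41),36,); f=go((.6015,-.048,.38),79.5,f); f=go((.6015,-.048,.285),79.5,f)
E
```

```text
travel [0.2624, -0.395, 0.1333] angular [-0.0002, 0.0002, -0.5237] n rows 2.364270484917932 4.405207423462588
travel [0.3217, 0.0195, 0.1] angular [0.0, 0.0, -0.4833] n rows 1.6195801925190372 4.065420560747663
travel [0.0, 0.0, 0.3167] angular [0.0, 0.0, 0.0] n rows 1.5200000000000002 0.0
```

Call:
{"fn": "move_arm", "kwargs": {
  "commands": [
    {"travel": [0.262, -0.395, 0.133], "angular": [0, 0, -0.524]},
    {"travel": [0.262, -0.395, 0.133], "angular": [0, 0, -0.524]},
    {"travel": [0.262, -0.395, 0.133], "angular": [0, 0, -0.524]},
    {"travel": [0.262, -0.395, 0.133], "angular": [0, 0, -0.524]},
    {"travel": [0.262, -0.395, 0.133], "angular": [0, 0, -0.524]}
  ]
}}

```text
t: 4.75
ee_pos: [0.5202, -0.099, 0.4099]
tool_rot: [-0.0, 0.95, 0.312, -0.0]
contact_force: [-0.2, -0.3, 0.3]
width: 0.0872
grasp_force: 0.0
```

Call:
{"fn": "move_arm", "kwargs": {
  "commands": [
    {"travel": [0.322, 0.02, 0.1], "angular": [0, 0, -0.483]},
    {"travel": [0.322, 0.02, 0.1], "angular": [0, 0, -0.483]},
    {"travel": [0.322, 0.02, 0.1], "angular": [0, 0, -0.483]},
    {"travel": [0.322, 0.02, 0.1], "angular": [0, 0, -0.483]},
    {"travel": [0.322, 0.02, 0.1], "angular": [0, 0, -0.483]}
  ]
}}

```text
t: 5.38
ee_pos: [0.6017, -0.0474, 0.38]
tool_rot: [-0.0, 0.769, 0.639, -0.0]
contact_force: [0.8, 0.1, -0.8]
width: 0.0874
grasp_force: 0.0
```

Call:
{"fn": "move_arm", "kwargs": {
  "commands": [
    {"travel": [0, 0, 0], "angular": [0, 0, 0]},
    {"travel": [0, 0, 0.317], "angular": [0, 0, 0]},
    {"travel": [0, 0, 0.317], "angular": [0, 0, 0]},
    {"travel": [0, 0, 0.317], "angular": [0, 0, 0]}
  ]
}}

```text
t: 5.88
ee_pos: [0.6, -0.0475, 0.2828]
tool_rot: [-0.002, 0.769, 0.639, -0.002]
contact_force: [0.8, 0.5, 0.5]
width: 0.0868
grasp_force: 0.0
```

```bash
python3 - <<'E'
from h import *
st(); p=capture('top'); save(p,'t2'); cv2.imwrite('pics/t2.png',cv2.resize(cv2.imread('pics/t2.png')[125:300,240:440],(640,560)))
E
```

```text
t 5.88 [ 0.6    -0.0475  0.2828] head 79.5 F [0.8 0.5 0.5] w 0.0868 g 0.0 q [ 0.44  0.36 -0.57  1.61  0.2   1.24 -0.35]
```

View pics/t2.png

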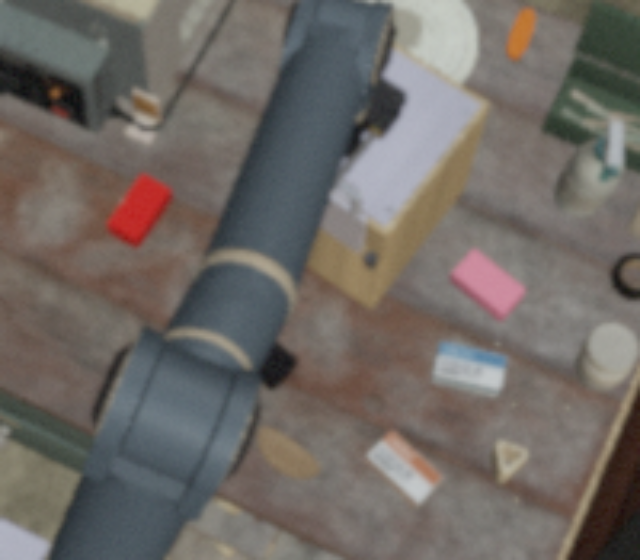

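The arm straddles the bar and the bench is undisturbed: blue carton at (470,365) and orange at (405,465) in the crop. I'll grip the bar next.

Call:
{"fn": "move_arm", "kwargs": {
  "commands": [
    {"travel": [0, 0, 0], "angular": [0, 0, 0]},
    {"travel": [0, 0, 0], "angular": [0, 0, 0]},
    {"travel": [0, 0, 0], "angular": [0, 0, 0]},
    {"travel": [0, 0, 0], "angular": [0, 0, 0]},
    {"travel": [0, 0, 0], "angular": [0, 0, 0]}
  ],
  "hand": 0,
  "force": 12
}}

```text
t: 6.55
ee_pos: [0.6016, -0.0469, 0.2853]
tool_rot: [0.0, 0.768, 0.64, 0.0]
contact_force: [-0.2, 0.1, 0.2]
width: 0.0455
grasp_force: 0.0
```

Call:
{"fn": "move_arm", "kwargs": {
  "commands": [
    {"travel": [0, 0, 0], "angular": [0, 0, 0]},
    {"travel": [0, 0, 0], "angular": [0, 0, 0]},
    {"travel": [0, 0, 0], "angular": [0, 0, 0]}
  ]
}}

```text
t: 6.92
ee_pos: [0.6016, -0.0469, 0.2852]
tool_rot: [0.0, 0.768, 0.64, 0.0]
contact_force: [0.8, 1.1, -0.5]
width: 0.0149
grasp_force: 0.0
```

Call:
{"fn": "move_arm", "kwargs": {
  "commands": [
    {"travel": [0, 0, 0], "angular": [0, 0, 0]},
    {"travel": [0, 0, 0], "angular": [0, 0, 0]},
    {"travel": [0, 0, 0], "angular": [0, 0, 0]}
  ]
}}

```text
t: 7.3
ee_pos: [0.6019, -0.047, 0.2853]
tool_rot: [0.0, 0.768, 0.64, 0.0]
contact_force: [1.3, 0.6, -1.4]
width: 0.0119
grasp_force: 12.0
```

Call:
{"fn": "move_arm", "kwargs": {
  "commands": [
    {"travel": [0, -0.1, 0.012], "angular": [0, 0, 0]},
    {"travel": [0, -0.196, 0.045], "angular": [0, 0, 0]},
    {"travel": [0, -0.28, 0.098], "angular": [0, 0, 0]},
    {"travel": [0, -0.352, 0.17], "angular": [0, 0, 0]},
    {"travel": [0, -0.4, 0.245], "angular": [0, 0, 0]}
  ]
}}

```text
t: 7.92
ee_pos: [0.4833, -0.0246, 0.2116]
tool_rot: [0.001, 0.768, 0.64, 0.001]
contact_force: [6.0, 0.5, -3.4]
width: 0.0115
grasp_force: 12.0
```

Call:
{"fn": "move_arm", "kwargs": {
  "commands": [
    {"travel": [0, -0.03, 0.09], "angular": [0, 0, 0]},
    {"travel": [0, -0.045, 0.16], "angular": [0, 0, 0]},
    {"travel": [0, -0.05, 0.205], "angular": [0, 0, 0]},
    {"travel": [0, -0.05, 0.213], "angular": [0, 0, 0]},
    {"travel": [0, -0.05, 0.213], "angular": [0, 0, 0]}
  ]
}}

```text
t: 8.55
ee_pos: [0.4697, -0.0222, 0.1493]
tool_rot: [0.0, 0.768, 0.64, 0.0]
contact_force: [-1.4, 1.2, 8.9]
width: 0.0115
grasp_force: 12.0
```

Call:
{"fn": "move_arm", "kwargs": {
  "commands": [
    {"travel": [0, 0, 0], "angular": [0, 0, 0]},
    {"travel": [0, 0, 0], "angular": [0, 0, 0]},
    {"travel": [0, 0, 0], "angular": [0, 0, 0]},
    {"travel": [0, 0, 0], "angular": [0, 0, 0]}
  ],
  "hand": 40
}}

```text
t: 9.05
ee_pos: [0.4686, -0.0226, 0.1477]
tool_rot: [-0.0, 0.768, 0.64, -0.0]
contact_force: [-0.3, 0.2, 0.0]
width: 0.0339
grasp_force: 0.0
```

Call:
{"fn": "move_arm", "kwargs": {
  "commands": [
    {"travel": [0, 0, -0.2], "angular": [0, 0, 0]},
    {"travel": [0, 0, -0.4], "angular": [0, 0, 0]},
    {"travel": [0, 0, -0.6], "angular": [0, 0, 0]},
    {"travel": [0, 0, -0.7], "angular": [0, 0, 0]},
    {"travel": [0, 0, -0.7], "angular": [0, 0, 0]}
  ]
}}

```text
t: 9.68
ee_pos: [0.47, -0.0223, 0.3602]
tool_rot: [0.002, 0.768, 0.64, 0.002]
contact_force: [0.2, -0.2, -0.7]
width: 0.0346
grasp_force: 0.0
```

```bash
python3 - <<'E'
from h import *
s=sensors.state(); st(); p=capture('wrist'); save(p,'w3'); X=cloud(p,s); z=p['range_z']; np.savez('w3.npz',X=X,im=p['image'],z=z)
rect(X,z,(.5,-.03),.15,.16,.182,'shelf'); rect(X,z,(.57,-.275),.09,.02,.05,'blue')
f=go((.55,-.18,.3),95); f=go((.5713,-.276,.14),103,f); f=go((.4175,-.2563,.12),71.5)
E
```

```text
t 9.68 [ 0.47   -0.0223  0.3602] head 79.6 F [ 0.2 -0.2 -0.7] w 0.0346 g 0.0 q [ 0.55  0.06 -0.62  1.77  0.04  1.32 -0.26]
shelf 11424 [541.6 -29.1] [180.9 154.6] 78.5 z [0.169 0.172 0.174] mean [ 0.5534 -0.0322  0.1716]
blue 45 [ 555.4 -239.9] [13.  13.7] 32.3 z [0.021 0.029 0.033] mean [ 0.5527 -0.2385  0.0277]
travel [-0.4672, 0.3604, 0.1947] angular [0.0008, 0.0003, -0.1713] n rows 2.982679430027233 1.441049811929215
travel [-0.325, 0.0428, 0.5333] angular [0.0, 0.0, -0.0889] n rows 3.0048362085145333 0.7476635514018699
travel [-0.797, -0.0288, 0.7943] angular [0.0009, 0.0002, 0.0898] n rows 5.402965058684964 0.7552676173611537
```

View pics/w3.png

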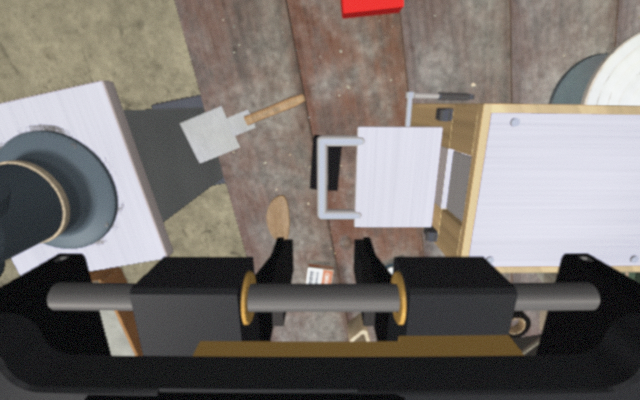

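The shelf is open and level: plate (357-441, 127-228), bar at column 322. The rod at (440,96) is beside the shelf. Next I go over the blue carton.

Call:
{"fn": "move_arm", "kwargs": {
  "commands": [
    {"travel": [-0.467, 0.36, 0.195], "angular": [0, 0, -0.171]},
    {"travel": [-0.467, 0.36, 0.195], "angular": [0, 0, -0.171]},
    {"travel": [-0.467, 0.36, 0.195], "angular": [0, 0, -0.171]},
    {"travel": [-0.467, 0.36, 0.195], "angular": [0, 0, -0.171]}
  ],
  "hand": 100
}}

```text
t: 10.22
ee_pos: [0.5482, -0.185, 0.2938]
tool_rot: [-0.004, 0.679, 0.735, -0.002]
contact_force: [-0.1, 0.7, 0.6]
width: 0.0672
grasp_force: 0.0
```

Call:
{"fn": "move_arm", "kwargs": {
  "commands": [
    {"travel": [-0.325, 0.043, 0.1], "angular": [0, 0, -0.089]},
    {"travel": [-0.325, 0.043, 0.1], "angular": [0, 0, -0.089]},
    {"travel": [-0.325, 0.043, 0.1], "angular": [0, 0, -0.089]},
    {"travel": [-0.325, 0.043, 0.1], "angular": [0, 0, -0.089]}
  ]
}}

```text
t: 10.72
ee_pos: [0.5708, -0.2738, 0.2686]
tool_rot: [-0.001, 0.622, 0.783, 0.0]
contact_force: [-0.3, 1.4, 0.4]
width: 0.0867
grasp_force: 0.0
```

```bash
python3 - <<'E'
from h import *
d=np.load('w3.npz'); X=d['X'][129:226,345:449].reshape(-1,3); m=np.abs(X[:,2]-.1715)<.004; P=X[m]
q=cv2.minAreaRect((P[:,:2]*1000).astype(np.float32)); print('plate',q, P[:,2].mean())
Y=d['X'][88:104,410:475].reshape(-1,3); print('rod',Y[Y[:,2]>.05][::60].round(3).tolist())
s=sensors.state(); st(); p=capture('wrist'); save(p,'w4'); X=cloud(p,s); z=p['range_z']
rect(X,z,(.571,-.276),.065,.024,.04,'blue'); go((.5713,-.276,.006),103)
E
```

```text
plate ((554.8280639648438, -39.217994689941406), (115.67037963867188, 122.80052185058594), 79.6894760131836) 0.17158619216025667
rod [[0.58, 0.055, 0.169], [0.635, 0.044, 0.139], [0.636, 0.043, 0.139], [0.635, 0.042, 0.14], [0.629, 0.042, 0.145], [0.623, 0.042, 0.147], [0.653, 0.036, 0.129], [0.649, 0.034, 0.128]]
t 10.72 [ 0.5708 -0.2738  0.2686] head 103.1 F [-0.3  1.4  0.4] w 0.0867 g 0.0 q [ 0.75  0.41 -0.51  1.56  0.21  1.23  0.43]
blue 2299 [ 571.7 -275.9] [46.6 85.9] 12.3 z [0.029 0.031 0.032] mean [ 0.5712 -0.274   0.031 ]
travel [-0.0096, -0.0014, 0.8774] angular [-0.0, -0.0008, 0.0017] n rows 4.211990708194507 0.016204963431911083
```

Call:
{"fn": "move_arm", "kwargs": {
  "commands": [
    {"travel": [-0.006, -0.003, 0.3], "angular": [0, 0, 0.009]},
    {"travel": [-0.006, -0.003, 0.5], "angular": [0, 0, 0.009]},
    {"travel": [-0.006, -0.003, 0.7], "angular": [0, 0, 0.009]},
    {"travel": [-0.006, -0.003, 0.85], "angular": [0, 0, 0.009]},
    {"travel": [-0.006, -0.003, 0.87], "angular": [0, 0, 0.009]}
  ]
}}

```text
t: 11.4
ee_pos: [0.5678, -0.2749, 0.005]
tool_rot: [-0.004, 0.627, 0.779, -0.001]
contact_force: [0.1, 0.5, 0.5]
width: 0.0871
grasp_force: 0.0
```

Call:
{"fn": "move_arm", "kwargs": {
  "commands": [
    {"travel": [0, 0, 0], "angular": [0, 0, 0]},
    {"travel": [0, 0, 0], "angular": [0, 0, 0]},
    {"travel": [0, 0, 0], "angular": [0, 0, 0]},
    {"travel": [0, 0, 0], "angular": [0, 0, 0]},
    {"travel": [0, 0, 0], "angular": [0, 0, 0]}
  ],
  "hand": 0,
  "force": 12
}}

```text
t: 12.02
ee_pos: [0.571, -0.2781, 0.009]
tool_rot: [0.001, 0.628, 0.778, 0.0]
contact_force: [-1.3, 0.1, 4.4]
width: 0.0458
grasp_force: 12.0
```

Call:
{"fn": "move_arm", "kwargs": {
  "commands": [
    {"travel": [0, 0, 0], "angular": [0, 0, 0]},
    {"travel": [0, 0, 0], "angular": [0, 0, 0]},
    {"travel": [0, 0, 0], "angular": [0, 0, 0]}
  ]
}}

```text
t: 12.4
ee_pos: [0.5709, -0.2781, 0.009]
tool_rot: [0.0, 0.628, 0.778, 0.0]
contact_force: [-1.2, 0.2, 5.9]
width: 0.0457
grasp_force: 12.0
```

```bash
cat >> h.py <<'E'
HX=-10.3; O=np.array([.610,-.0495,0])
def L(x,y,z): return O+R.from_euler('z',HX,degrees=True).apply([x,y,z])
E
python3 - <<'E'
from h import *
st(); s=sensors.state(); p=s['ee_pos']
f=go((p[0],p[1],.28),102); f=go((.5,-.15,.30),145,f); f=go(L(-.056,0,.24),169.7,f);f=go(L(-.056,0,.181),169.7,f)
E
```

```text
t 12.4 [ 0.5709 -0.2781  0.009 ] head 102.2 F [-1.2  0.2  5.9] w 0.0457 g 12.00065553188324 q [ 0.67  0.68 -0.41  1.78  0.37  0.75  0.29]
travel [-0.0006, 0.0005, -0.9032] angular [0.0004, 0.0004, 0.0019] n rows 4.335568032921676 0.01647385320543243
travel [0.4668, -0.1426, -0.0667] angular [0.0, 0.0, -0.4778] n rows 2.3643365730101378 4.018691588785049
travel [0.0614, 0.4067, 0.2] angular [0.0, 0.0, -0.2744] n rows 2.1954066413532938 2.30841121495327
travel [0.0, 0.0, 0.1967] angular [0.0, 0.0, 0.0] n rows 0.944 0.0
```

Call:
{"fn": "move_arm", "kwargs": {
  "commands": [
    {"travel": [0, 0, -0.2], "angular": [0, 0, 0]},
    {"travel": [0, 0, -0.4], "angular": [0, 0, 0]},
    {"travel": [0, 0, -0.6], "angular": [0, 0, 0]},
    {"travel": [0, 0, -0.8], "angular": [0, 0, 0]},
    {"travel": [0, 0, -0.903], "angular": [0, 0, 0]}
  ]
}}

```text
t: 13.02
ee_pos: [0.5714, -0.2778, 0.2826]
tool_rot: [0.002, 0.628, 0.778, 0.001]
contact_force: [1.5, 0.2, -2.0]
width: 0.0461
grasp_force: 12.0
```

Call:
{"fn": "move_arm", "kwargs": {
  "commands": [
    {"travel": [0.467, -0.143, -0.067], "angular": [0, 0, -0.478]},
    {"travel": [0.467, -0.143, -0.067], "angular": [0, 0, -0.478]},
    {"travel": [0.467, -0.143, -0.067], "angular": [0, 0, -0.478]},
    {"travel": [0.467, -0.143, -0.067], "angular": [0, 0, -0.478]},
    {"travel": [0.467, -0.143, -0.067], "angular": [0, 0, -0.478]}
  ]
}}

```text
t: 13.65
ee_pos: [0.4986, -0.1499, 0.2989]
tool_rot: [-0.0, 0.3, 0.954, -0.0]
contact_force: [-0.4, -0.4, -1.1]
width: 0.0458
grasp_force: 12.0
```

Call:
{"fn": "move_arm", "kwargs": {
  "commands": [
    {"travel": [0.061, 0.407, 0.0], "angular": [0, 0, -0.274]},
    {"travel": [0.061, 0.407, 0.1], "angular": [0, 0, -0.274]},
    {"travel": [0.061, 0.407, 0.2], "angular": [0, 0, -0.274]},
    {"travel": [0.061, 0.407, 0.2], "angular": [0, 0, -0.274]},
    {"travel": [0.061, 0.407, 0.2], "angular": [0, 0, -0.274]}
  ]
}}

```text
t: 14.28
ee_pos: [0.5542, -0.0404, 0.24]
tool_rot: [0.0, 0.09, 0.996, -0.0]
contact_force: [-0.1, 0.2, -1.2]
width: 0.0461
grasp_force: 12.0
```

```bash
python3 - <<'E'
from h import *
st(); go(L(-.056,0,.183),169.7)
E
```

```text
t 14.28 [ 0.5542 -0.0404  0.24  ] head 169.6 F [-0.1  0.2 -1.2] w 0.0461 g 11.999551355838776 q [ 0.63  0.36 -0.81  1.77  0.29  1.13  1.12]
travel [-0.0016, 0.0035, 0.1899] angular [-0.0001, 0.0004, -0.0009] n rows 0.9114787952621527 0.008439456387796019
```

Call:
{"fn": "move_arm", "kwargs": {
  "commands": [
    {"travel": [0, 0.003, 0.1], "angular": [0, 0, 0]},
    {"travel": [0, 0.003, 0.16], "angular": [0, 0, 0]},
    {"travel": [0, 0.003, 0.193], "angular": [0, 0, 0]},
    {"travel": [0, 0.003, 0.193], "angular": [0, 0, 0]},
    {"travel": [0, 0.003, 0.193], "angular": [0, 0, 0]}
  ]
}}

```text
t: 14.9
ee_pos: [0.5546, -0.0383, 0.1823]
tool_rot: [0.001, 0.089, 0.996, 0.0]
contact_force: [0.1, 0.3, -0.8]
width: 0.0456
grasp_force: 12.0
```

Call:
{"fn": "move_arm", "kwargs": {
  "commands": [
    {"travel": [0, 0, 0], "angular": [0, 0, 0]},
    {"travel": [0, 0, 0], "angular": [0, 0, 0]},
    {"travel": [0, 0, 0], "angular": [0, 0, 0]},
    {"travel": [0, 0, 0], "angular": [0, 0, 0]}
  ],
  "hand": 80
}}

```text
t: 15.4
ee_pos: [0.554, -0.0383, 0.1816]
tool_rot: [0.0, 0.088, 0.996, -0.0]
contact_force: [0.2, 0.2, -0.4]
width: 0.0684
grasp_force: 0.0
```

Call:
{"fn": "move_arm", "kwargs": {
  "commands": [
    {"travel": [0, 0, -0.15], "angular": [0, 0, 0]},
    {"travel": [0, 0, -0.3], "angular": [0, 0, 0]},
    {"travel": [0.1, 0, -0.43], "angular": [0, 0, 0]},
    {"travel": [0.1, 0, -0.43], "angular": [0, 0, 0]}
  ]
}}

```text
t: 15.9
ee_pos: [0.5249, -0.0319, 0.3138]
tool_rot: [0.003, 0.088, 0.996, -0.001]
contact_force: [0.7, -0.1, 0.3]
width: 0.0696
grasp_force: 0.0
```

```bash
python3 - <<'E'
from h import *
s=sensors.state(); st(); p=capture('wrist'); save(p,'w5'); X=cloud(p,s); z=p['range_z']
rect(X,z,L(-.056,0,0)[:2],.08,.194,.21,'carton'); rect(X,z,L(-.056,0,0)[:2],.08,.165,.178,'plate')
print(L(-.056,0,0))
E
```

```text
t 15.9 [ 0.5249 -0.0319  0.3138] head 169.9 F [ 0.7 -0.1  0.3] w 0.0696 g 0.0 q [ 0.69  0.24 -0.85  1.73  0.2   1.25  1.19]
carton 4849 [562.4 -41.2] [113.9 106.6] 79.8 z [0.197 0.202 0.203] mean [ 0.5585 -0.0391  0.2017]
plate 7049 [553.  -28.5] [138.4 134.4] 79.7 z [0.17  0.172 0.174] mean [ 0.5518 -0.0369  0.1716]
[ 0.55490244 -0.03948708  0.        ]
```

View pics/w5.png

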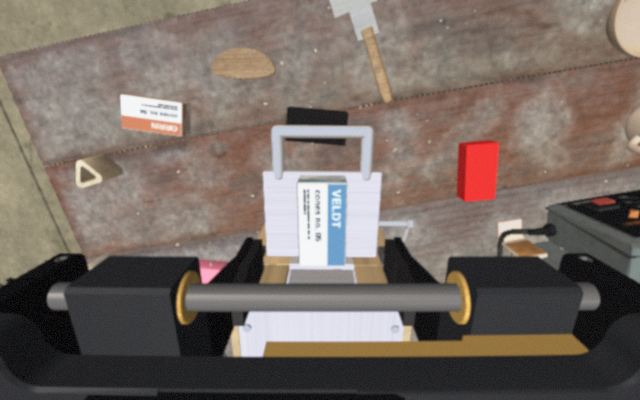

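Carton lies square on the shelf at (322,222), centred on the flap (289-355). Next: close the fingers and push from behind.

```bash
python3 - <<'E'
from h import *
f=go(L(-.127,0,.25),169.7); f=go(L(-.127,0,.181),169.7,f); f=go(L(-.014,0,.181),169.7,f)
E
```

```text
travel [0.1339, -0.0032, 0.2054] angular [-0.0007, 0.0021, 0.0019] n rows 1.1771411274980137 0.024696457546324758
travel [0.0, 0.0, 0.23] angular [0.0, 0.0, 0.0] n rows 1.104 0.0
travel [-0.3767, 0.0, 0.0] angular [0.0, 0.0, 0.0] n rows 1.808 0.0
```

Call:
{"fn": "move_arm", "kwargs": {
  "commands": [
    {"travel": [0.134, -0.003, 0.0], "angular": [0, 0, 0]},
    {"travel": [0.134, -0.003, 0.1], "angular": [0, 0, 0]},
    {"travel": [0.134, -0.003, 0.2], "angular": [0, 0, 0]},
    {"travel": [0.134, -0.003, 0.2], "angular": [0, 0, 0]},
    {"travel": [0.134, -0.003, 0.2], "angular": [0, 0, 0]}
  ],
  "hand": 0
}}

```text
t: 16.58
ee_pos: [0.4852, -0.0268, 0.2507]
tool_rot: [0.0, 0.088, 0.996, 0.0]
contact_force: [0.6, -0.1, 0.5]
width: 0.0275
grasp_force: 0.0
```

Call:
{"fn": "move_arm", "kwargs": {
  "commands": [
    {"travel": [0, 0, 0], "angular": [0, 0, 0]},
    {"travel": [0, 0, 0], "angular": [0, 0, 0]},
    {"travel": [0, 0, 0], "angular": [0, 0, 0]}
  ]
}}

```text
t: 16.95
ee_pos: [0.4849, -0.0269, 0.2509]
tool_rot: [0.0, 0.088, 0.996, -0.0]
contact_force: [-0.1, -0.4, -0.0]
width: 0.0021
grasp_force: 0.0
```

```bash
python3 - <<'E'
from h import *
st(); f=go(L(-.127,0,.181),169.7); f=go(L(-.014,0,.181),169.7,f)
E
```

```text
t 16.95 [ 0.4849 -0.0269  0.2509] head 169.9 F [-0.1 -0.4 -0. ] w 0.0021 g 0.0 q [ 0.72  0.22 -0.86  1.9   0.19  1.1   1.18]
travel [-0.0002, 0.0003, 0.2329] angular [-0.0001, 0.0006, 0.0017] n rows 1.1179512152676387 0.015114412405129288
travel [-0.3767, 0.0, 0.0] angular [0.0, 0.0, 0.0] n rows 1.808 0.0
```

Call:
{"fn": "move_arm", "kwargs": {
  "commands": [
    {"travel": [0, 0, 0.12], "angular": [0, 0, 0]},
    {"travel": [0, 0, 0.2], "angular": [0, 0, 0]},
    {"travel": [0, 0, 0.233], "angular": [0, 0, 0]},
    {"travel": [-0.02, 0, 0.233], "angular": [0, 0, 0]},
    {"travel": [-0.05, 0, 0.233], "angular": [0, 0, 0.0]}
  ]
}}

```text
t: 17.58
ee_pos: [0.5007, -0.0296, 0.1816]
tool_rot: [0.001, 0.088, 0.996, -0.0]
contact_force: [-4.1, 0.7, 0.7]
width: 0.0005
grasp_force: 0.3
```

Call:
{"fn": "move_arm", "kwargs": {
  "commands": [
    {"travel": [-0.04, 0, 0], "angular": [0, 0, 0]},
    {"travel": [-0.08, 0, 0], "angular": [0, 0, 0]},
    {"travel": [-0.12, 0, 0], "angular": [0, 0, 0]},
    {"travel": [-0.16, 0, 0], "angular": [0, 0, 0]},
    {"travel": [-0.2, 0, 0], "angular": [0, 0, 0]}
  ]
}}

```text
t: 18.2
ee_pos: [0.5593, -0.0402, 0.1805]
tool_rot: [0.0, 0.088, 0.996, 0.0]
contact_force: [-1.6, 0.3, 0.7]
width: 0.0009
grasp_force: 0.9
```

```bash
python3 - <<'E'
from h import *
s=sensors.state(); st(); p=capture('wrist'); save(p,'w6'); f=go(L(-.014,0,.181),169.7)
E
```

```text
t 18.2 [ 0.5593 -0.0402  0.1805] head 169.9 F [-1.6  0.3  0.7] w 0.0009 g 0.9407040663063526 q [ 0.6   0.43 -0.78  1.82  0.35  1.03  1.07]
travel [-0.1186, -0.0002, -0.001] angular [0.0007, 0.0017, 0.0013] n rows 0.5690771558539698 0.01873883917302485
```

View pics/w6.png

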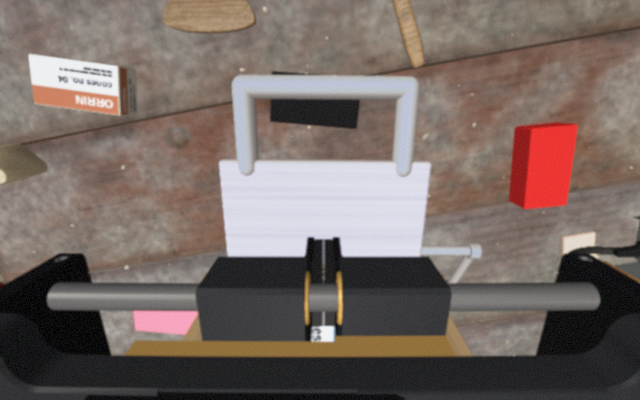

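Carton is going in straight (its label visible at (322,333)). I keep pushing.

Call:
{"fn": "move_arm", "kwargs": {
  "commands": [
    {"travel": [-0.03, 0, 0], "angular": [0, 0, 0]},
    {"travel": [-0.06, 0, 0], "angular": [0, 0, 0]},
    {"travel": [-0.09, 0, 0], "angular": [0, 0, 0]},
    {"travel": [-0.119, 0, 0], "angular": [0, 0, 0]},
    {"travel": [-0.119, 0, 0], "angular": [0, 0, 0]}
  ]
}}

```text
t: 18.88
ee_pos: [0.5942, -0.0465, 0.1805]
tool_rot: [0.0, 0.089, 0.996, 0.0]
contact_force: [-0.2, 0.2, 0.3]
width: 0.0002
grasp_force: 0.0
```

Call:
{"fn": "move_arm", "kwargs": {
  "commands": [
    {"travel": [0, 0, 0], "angular": [0, 0, 0]},
    {"travel": [0, 0, 0], "angular": [0, 0, 0]},
    {"travel": [0, 0, 0], "angular": [0, 0, 0]}
  ]
}}

```text
t: 19.25
ee_pos: [0.5935, -0.0463, 0.1806]
tool_rot: [0.0, 0.088, 0.996, -0.0]
contact_force: [0.0, -0.2, -0.3]
width: 0.0005
grasp_force: 0.0
```

Call:
{"fn": "move_arm", "kwargs": {
  "commands": [
    {"travel": [0.1, 0, 0], "angular": [0, 0, 0]},
    {"travel": [0.25, 0, -0.1], "angular": [0, 0, 0]},
    {"travel": [0.4, 0, -0.25], "angular": [0, 0, 0]},
    {"travel": [0.5, 0, -0.4], "angular": [0, 0, 0]},
    {"travel": [0.5, 0, -0.4], "angular": [0, 0, 0]}
  ]
}}

```text
t: 19.88
ee_pos: [0.4464, -0.0191, 0.304]
tool_rot: [0.004, 0.088, 0.996, -0.002]
contact_force: [0.3, 0.2, 0.5]
width: 0.0003
grasp_force: 0.0
```

```bash
python3 - <<'E'
from h import *
s=sensors.state(); st(); p=capture('wrist'); save(p,'w7'); X=cloud(p,s); z=p['range_z']
rect(X,z,(.4175,-.2563),.07,.024,.04,'orange'); rect(X,z,L(-.05,0,0)[:2],.1,.18,.22,'oncarton/opening')
E
```

```text
t 19.88 [ 0.4464 -0.0191  0.304 ] head 169.9 F [0.3 0.2 0.5] w 0.0003 g 0.0 q [ 0.81  0.08 -0.9   1.9   0.07  1.19  1.28]
orange 1959 [ 417.5 -255.2] [86.  47.5] 71.8 z [0.029 0.031 0.033] mean [ 0.4165 -0.2537  0.0309]
oncarton/opening 76 [613. -49.] [24.7  2.7] 82.9 z [0.18  0.183 0.185] mean [ 0.6129 -0.0493  0.1828]
```

View pics/w7.png

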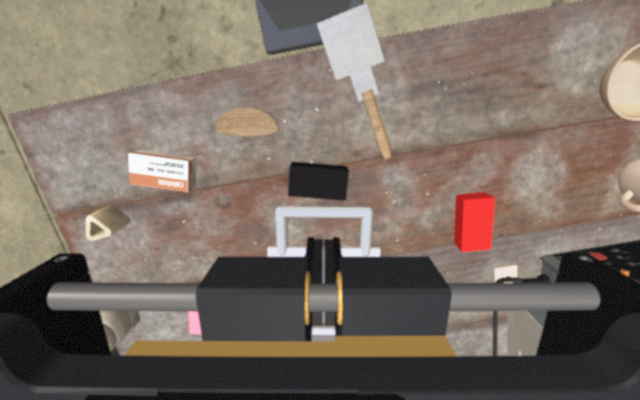

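The carton is off the shelf and the 3D points at the opening lie on the flap plane, so the flap is closed. The orange carton is unmoved at (160,172).

```bash
python3 - <<'E'
from h import *
f=go((.44,-.13,.32),122); f=go((.4175,-.2552,.16),71.8,f); f=go((.4175,-.2552,.009),71.8,f)
E
```

```text
travel [-0.0447, -0.3649, -0.0583] angular [-0.0004, 0.0035, 0.5315] n rows 1.7864762807287426 4.470273965747556
travel [-0.3142, -0.2848, 0.5333] angular [0.0, 0.0, 0.5578] n rows 3.2704755372881174 4.691588785046729
travel [0.0, 0.0, 0.5033] angular [0.0, 0.0, 0.0] n rows 2.416 0.0
```

Call:
{"fn": "move_arm", "kwargs": {
  "commands": [
    {"travel": [-0.045, -0.365, -0.058], "angular": [0, 0, 0.532]},
    {"travel": [-0.045, -0.365, -0.058], "angular": [0, 0, 0.532]},
    {"travel": [-0.045, -0.365, -0.058], "angular": [0, 0, 0.532]},
    {"travel": [-0.045, -0.365, -0.058], "angular": [0, 0, 0.532]},
    {"travel": [-0.045, -0.365, -0.058], "angular": [0, 0, 0.532]}
  ],
  "hand": 100
}}

```text
t: 20.55
ee_pos: [0.4398, -0.1305, 0.3162]
tool_rot: [-0.002, 0.487, 0.874, 0.0]
contact_force: [0.3, 0.2, -1.2]
width: 0.0426
grasp_force: 0.0
```

Call:
{"fn": "move_arm", "kwargs": {
  "commands": [
    {"travel": [-0.314, -0.285, 0.25], "angular": [0, 0, 0.558]},
    {"travel": [-0.314, -0.285, 0.25], "angular": [0, 0, 0.558]},
    {"travel": [-0.314, -0.285, 0.25], "angular": [0, 0, 0.558]},
    {"travel": [-0.314, -0.285, 0.25], "angular": [0, 0, 0.558]},
    {"travel": [-0.314, -0.285, 0.25], "angular": [0, 0, 0.558]}
  ]
}}

```text
t: 21.18
ee_pos: [0.4169, -0.2556, 0.2406]
tool_rot: [-0.002, 0.812, 0.584, -0.0]
contact_force: [0.4, -0.2, 0.3]
width: 0.0854
grasp_force: 0.0
```

```bash
python3 - <<'E'
from h import *
s=sensors.state(); st(); p=capture('wrist'); save(p,'w8'); X=cloud(p,s); z=p['range_z']
rect(X,z,(.4175,-.2563),.07,.024,.04,'orange'); go((.4175,-.2552,.009),71.8)
E
```

```text
t 21.18 [ 0.4169 -0.2556  0.2406] head 71.5 F [ 0.4 -0.2  0.3] w 0.0854 g 0.0 q [ 0.94  0.19 -0.54  1.91  0.11  1.07  0.03]
orange 2604 [ 418.1 -255.1] [84.6 46.5] 71.3 z [0.03  0.031 0.032] mean [ 0.4188 -0.2535  0.031 ]
travel [0.0, 0.004, 0.7727] angular [-0.0022, -0.0009, -0.005] n rows 3.70909571982067 0.046160666193410534
```

Call:
{"fn": "move_arm", "kwargs": {
  "commands": [
    {"travel": [0, 0.004, 0.2], "angular": [0, 0, 0]},
    {"travel": [0, 0.004, 0.4], "angular": [0, 0, 0]},
    {"travel": [0, 0.004, 0.6], "angular": [0, 0, 0]},
    {"travel": [0, 0.004, 0.73], "angular": [0, 0, 0]},
    {"travel": [0, 0.004, 0.77], "angular": [0, 0, 0]}
  ]
}}

```text
t: 21.85
ee_pos: [0.4166, -0.2543, 0.0087]
tool_rot: [-0.003, 0.81, 0.587, -0.001]
contact_force: [0.5, 0.2, -0.3]
width: 0.087
grasp_force: 0.0
```

Call:
{"fn": "move_arm", "kwargs": {
  "commands": [
    {"travel": [0, 0, 0], "angular": [0, 0, 0]},
    {"travel": [0, 0, 0], "angular": [0, 0, 0]},
    {"travel": [0, 0, 0], "angular": [0, 0, 0]},
    {"travel": [0, 0, 0], "angular": [0, 0, 0]},
    {"travel": [0, 0, 0], "angular": [0, 0, 0]}
  ],
  "hand": 0,
  "force": 12
}}

```text
t: 22.48
ee_pos: [0.4186, -0.2559, 0.0125]
tool_rot: [0.0, 0.81, 0.586, 0.0]
contact_force: [-1.0, 0.9, 3.5]
width: 0.0459
grasp_force: 12.0
```

Call:
{"fn": "move_arm", "kwargs": {
  "commands": [
    {"travel": [0, 0, 0], "angular": [0, 0, 0]},
    {"travel": [0, 0, 0], "angular": [0, 0, 0]},
    {"travel": [0, 0, 0], "angular": [0, 0, 0]}
  ]
}}

```text
t: 22.85
ee_pos: [0.4186, -0.2559, 0.0125]
tool_rot: [0.0, 0.81, 0.586, -0.0]
contact_force: [-1.4, 0.3, 5.6]
width: 0.0459
grasp_force: 12.0
```

```bash
python3 - <<'E'
from h import *
st(); s=sensors.state(); p=s['ee_pos']
f=go((p[0],p[1],.29),71.8); f=go((.43,-.13,.30),121,f); f=go(L(-.056,0,.24),169.7,f)
E
```

```text
t 22.85 [ 0.4186 -0.2559  0.0125] head 71.7 F [-1.4  0.3  5.6] w 0.0459 g 12.00062870979309 q [ 0.8   0.51 -0.42  2.12  0.38  0.58 -0.21]
travel [-0.0005, 0.0004, -0.9251] angular [0.0003, 0.0004, -0.0006] n rows 4.440599146665045 0.006047351398818766
travel [0.4107, -0.095, -0.0333] angular [0.0, 0.0, -0.5467] n rows 2.0296066898703713 4.598130841121496
travel [0.0442, 0.5123, 0.2] angular [0.0, 0.0, -0.5411] n rows 2.64814300069458 4.551401869158879
```

Call:
{"fn": "move_arm", "kwargs": {
  "commands": [
    {"travel": [0, 0, -0.2], "angular": [0, 0, 0]},
    {"travel": [0, 0, -0.4], "angular": [0, 0, 0]},
    {"travel": [0, 0, -0.6], "angular": [0, 0, 0]},
    {"travel": [0, 0, -0.8], "angular": [0, 0, 0]},
    {"travel": [0, 0, -0.925], "angular": [0, 0, 0]}
  ]
}}

```text
t: 23.48
ee_pos: [0.419, -0.2557, 0.2923]
tool_rot: [0.002, 0.81, 0.586, 0.0]
contact_force: [0.9, 0.1, -1.4]
width: 0.0457
grasp_force: 12.0
```

Call:
{"fn": "move_arm", "kwargs": {
  "commands": [
    {"travel": [0.411, -0.095, -0.033], "angular": [0, 0, -0.547]},
    {"travel": [0.411, -0.095, -0.033], "angular": [0, 0, -0.547]},
    {"travel": [0.411, -0.095, -0.033], "angular": [0, 0, -0.547]},
    {"travel": [0.411, -0.095, -0.033], "angular": [0, 0, -0.547]},
    {"travel": [0.411, -0.095, -0.033], "angular": [0, 0, -0.547]}
  ]
}}

```text
t: 24.1
ee_pos: [0.4296, -0.1293, 0.2989]
tool_rot: [-0.0, 0.49, 0.871, -0.0]
contact_force: [0.3, 0.1, -1.4]
width: 0.0457
grasp_force: 12.0
```

Call:
{"fn": "move_arm", "kwargs": {
  "commands": [
    {"travel": [0.044, 0.512, 0.0], "angular": [0, 0, -0.541]},
    {"travel": [0.044, 0.512, 0.1], "angular": [0, 0, -0.541]},
    {"travel": [0.044, 0.512, 0.2], "angular": [0, 0, -0.541]},
    {"travel": [0.044, 0.512, 0.2], "angular": [0, 0, -0.541]},
    {"travel": [0.044, 0.512, 0.2], "angular": [0, 0, -0.541]}
  ]
}}

```text
t: 24.72
ee_pos: [0.5544, -0.0386, 0.2378]
tool_rot: [-0.001, 0.087, 0.996, 0.001]
contact_force: [-1.2, 0.4, -0.5]
width: 0.0461
grasp_force: 12.0
```

```bash
python3 - <<'E'
from h import *
st(); go(L(-.056,0,.185),169.7)
E
```

```text
t 24.73 [ 0.5544 -0.0386  0.2378] head 170.0 F [-1.2  0.4 -0.5] w 0.0461 g 11.999222338199615 q [ 0.71  0.4  -0.93  1.76  0.35  1.15  1.07]
travel [-0.0025, -0.0026, 0.176] angular [0.0005, -0.0018, 0.0031] n rows 0.8450839067664208 0.030286820556472104
```

Call:
{"fn": "move_arm", "kwargs": {
  "commands": [
    {"travel": [0, -0.002, 0.1], "angular": [0, 0, 0.002]},
    {"travel": [0, -0.002, 0.15], "angular": [0, 0, 0.002]},
    {"travel": [0, -0.002, 0.182], "angular": [0, 0, 0.002]},
    {"travel": [0, -0.002, 0.182], "angular": [0, 0, 0.002]},
    {"travel": [0, -0.002, 0.182], "angular": [0, 0, 0.002]}
  ]
}}

```text
t: 25.35
ee_pos: [0.5552, -0.0397, 0.1854]
tool_rot: [0.001, 0.091, 0.996, -0.0]
contact_force: [0.5, -0.3, -1.0]
width: 0.046
grasp_force: 12.0
```

Call:
{"fn": "move_arm", "kwargs": {
  "commands": [
    {"travel": [0, 0, 0], "angular": [0, 0, 0]},
    {"travel": [0, 0, 0], "angular": [0, 0, 0]},
    {"travel": [0, 0, 0], "angular": [0, 0, 0]},
    {"travel": [0, 0, 0], "angular": [0, 0, 0]}
  ],
  "hand": 80
}}

```text
t: 25.85
ee_pos: [0.5549, -0.0399, 0.1848]
tool_rot: [0.0, 0.092, 0.996, -0.0]
contact_force: [0.8, -0.4, -0.4]
width: 0.0686
grasp_force: 0.0
```

Call:
{"fn": "move_arm", "kwargs": {
  "commands": [
    {"travel": [0, 0, -0.15], "angular": [0, 0, 0]},
    {"travel": [0, 0, -0.3], "angular": [0, 0, 0]},
    {"travel": [0.1, 0, -0.43], "angular": [0, 0, 0]},
    {"travel": [0.1, 0, -0.43], "angular": [0, 0, 0]}
  ]
}}

```text
t: 26.35
ee_pos: [0.5258, -0.033, 0.317]
tool_rot: [0.003, 0.091, 0.996, -0.001]
contact_force: [0.2, -0.1, 0.6]
width: 0.0696
grasp_force: 0.0
```

```bash
python3 - <<'E'
from h import *
s=sensors.state(); st(); p=capture('wrist'); save(p,'w9'); X=cloud(p,s); z=p['range_z']
g=p['image'].astype(int); 
Y=X.copy(); Rl=R.from_euler('z',-HX,degrees=True); Y=Rl.apply((X-O).reshape(-1,3)).reshape(X.shape)
m=(Y[...,2]>.198)&(Y[...,2]<.206)&(Y[...,0]<-.004)&(Y[...,0]>-.12)&(abs(Y[...,1])<.045)&(z>0)
print(m.sum(),cv2.minAreaRect((Y[m][:,:2]*1000).astype(np.float32)))
f=go(L(-.127,0,.25),169.7)
E
```

```text
t 26.35 [ 0.5258 -0.033   0.317 ] head 169.6 F [ 0.2 -0.1  0.6] w 0.0696 g 0.0 q [ 0.79  0.28 -0.98  1.72  0.24  1.27  1.14]
3958 ((-55.634239196777344, 0.36237335205078125), (46.66454315185547, 85.86903381347656), 89.7846450805664)
travel [0.1377, -0.0002, 0.2163] angular [-0.0009, 0.0021, -0.0021] n rows 1.2306963727146483 0.026177359320737736
```

View pics/w9.png

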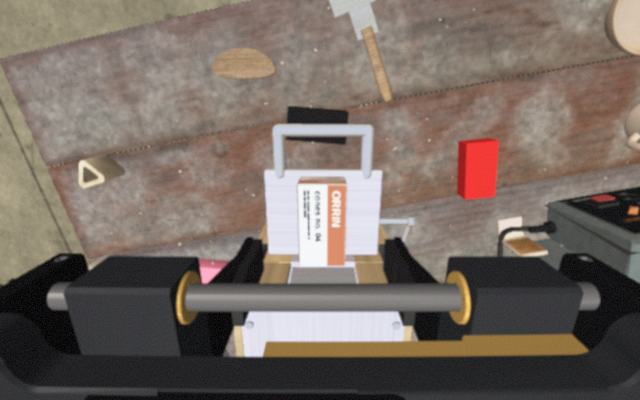

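The orange carton is square on the shelf at (322,222), offset 0.4 mm, and the flap is closed behind it. Now the same push.

Call:
{"fn": "move_arm", "kwargs": {
  "commands": [
    {"travel": [0.137, 0, 0.0], "angular": [0, 0, 0]},
    {"travel": [0.137, 0, 0.1], "angular": [0, 0, 0]},
    {"travel": [0.137, 0, 0.21], "angular": [0, 0, 0]},
    {"travel": [0.137, 0, 0.21], "angular": [0, 0, 0]},
    {"travel": [0.137, 0, 0.21], "angular": [0, 0, 0]}
  ],
  "hand": 0
}}

```text
t: 27.02
ee_pos: [0.4855, -0.0268, 0.2511]
tool_rot: [0.0, 0.091, 0.996, 0.0]
contact_force: [0.1, 0.8, 0.6]
width: 0.0277
grasp_force: 0.0
```

Call:
{"fn": "move_arm", "kwargs": {
  "commands": [
    {"travel": [0, 0, 0], "angular": [0, 0, 0]},
    {"travel": [0, 0, 0], "angular": [0, 0, 0]},
    {"travel": [0, 0, 0], "angular": [0, 0, 0]}
  ]
}}

```text
t: 27.4
ee_pos: [0.4851, -0.0269, 0.2512]
tool_rot: [0.0, 0.092, 0.996, -0.0]
contact_force: [0.1, 0.7, 0.2]
width: 0.0024
grasp_force: 0.0
```

```bash
python3 - <<'E'
from h import *
st(); f=go(L(-.127,0,.181),169.7); f=go(L(-.014,0,.181),169.7,f)
E
```

```text
t 27.4 [ 0.4851 -0.0269  0.2512] head 169.5 F [0.1 0.7 0.2] w 0.0024 g 0.0 q [ 0.82  0.26 -0.99  1.89  0.24  1.12  1.12]
travel [0.0005, 0.0003, 0.2339] angular [-0.0001, 0.0006, -0.0023] n rows 1.1228891033543202 0.019957817066634933
travel [-0.3767, 0.0, 0.0] angular [0.0, 0.0, 0.0] n rows 1.808 0.0
```

Call:
{"fn": "move_arm", "kwargs": {
  "commands": [
    {"travel": [0, 0, 0.12], "angular": [0, 0, 0]},
    {"travel": [0, 0, 0.2], "angular": [0, 0, 0]},
    {"travel": [0, 0, 0.233], "angular": [0, 0, -0.002]},
    {"travel": [-0.02, 0, 0.233], "angular": [0, 0, -0.002]},
    {"travel": [-0.05, 0, 0.233], "angular": [0, 0, -0.002]}
  ]
}}

```text
t: 28.02
ee_pos: [0.501, -0.0296, 0.1819]
tool_rot: [0.001, 0.09, 0.996, -0.0]
contact_force: [-0.5, 0.1, -0.3]
width: 0.0006
grasp_force: 0.0
```

Call:
{"fn": "move_arm", "kwargs": {
  "commands": [
    {"travel": [-0.04, 0, 0], "angular": [0, 0, 0]},
    {"travel": [-0.08, 0, 0], "angular": [0, 0, 0]},
    {"travel": [-0.12, 0, 0], "angular": [0, 0, 0]},
    {"travel": [-0.16, 0, 0], "angular": [0, 0, 0]},
    {"travel": [-0.2, 0, 0], "angular": [0, 0, 0]}
  ]
}}

```text
t: 28.65
ee_pos: [0.5595, -0.0405, 0.1808]
tool_rot: [0.0, 0.09, 0.996, 0.0]
contact_force: [-1.6, 0.4, 0.9]
width: 0.0005
grasp_force: 0.9
```

```bash
python3 - <<'E'
from h import *
st(); f=go(L(-.014,0,.181),169.7)
E
```

```text
t 28.65 [ 0.5595 -0.0405  0.1808] head 169.7 F [-1.6  0.4  0.9] w 0.0005 g 0.8813864551484585 q [ 0.67  0.47 -0.89  1.82  0.41  1.05  1.01]
travel [-0.1243, 0.0005, -0.0005] angular [0.0, 0.0001, -0.0002] n rows 0.5967116967803004 0.0018019829051922197
```

Call:
{"fn": "move_arm", "kwargs": {
  "commands": [
    {"travel": [-0.03, 0, 0], "angular": [0, 0, 0]},
    {"travel": [-0.06, 0, 0], "angular": [0, 0, 0]},
    {"travel": [-0.09, 0, 0], "angular": [0, 0, 0]},
    {"travel": [-0.122, 0, 0], "angular": [0, 0, 0]},
    {"travel": [-0.122, 0, 0], "angular": [0, 0, 0]}
  ]
}}

```text
t: 29.28
ee_pos: [0.5954, -0.0471, 0.1808]
tool_rot: [0.0, 0.09, 0.996, 0.0]
contact_force: [-0.2, 0.2, 0.2]
width: 0.0005
grasp_force: 0.0
```

Call:
{"fn": "move_arm", "kwargs": {
  "commands": [
    {"travel": [0, 0, 0], "angular": [0, 0, 0]},
    {"travel": [0, 0, 0], "angular": [0, 0, 0]},
    {"travel": [0, 0, 0], "angular": [0, 0, 0]}
  ]
}}

```text
t: 29.65
ee_pos: [0.5945, -0.0469, 0.1809]
tool_rot: [0.0, 0.09, 0.996, -0.0]
contact_force: [-0.3, -0.1, -0.4]
width: 0.0
grasp_force: 0.0
```

Call:
{"fn": "move_arm", "kwargs": {
  "commands": [
    {"travel": [0.1, 0, 0], "angular": [0, 0, 0]},
    {"travel": [0.2, 0, -0.15], "angular": [0, 0, 0]},
    {"travel": [0.22, 0, -0.3], "angular": [0, 0, 0]},
    {"travel": [0.24, 0, -0.44], "angular": [0, 0, 0]},
    {"travel": [0.24, 0, -0.44], "angular": [0, 0, 0]}
  ],
  "hand": 80
}}

```text
t: 30.28
ee_pos: [0.5252, -0.0332, 0.3164]
tool_rot: [0.004, 0.09, 0.996, -0.001]
contact_force: [0.9, -0.6, -0.5]
width: 0.0424
grasp_force: 0.0
```

Call:
{"fn": "move_arm", "kwargs": {
  "commands": [
    {"travel": [0, 0, 0], "angular": [0, 0, 0]},
    {"travel": [0, 0, 0], "angular": [0, 0, 0]},
    {"travel": [0, 0, 0], "angular": [0, 0, 0]}
  ]
}}

```text
t: 30.65
ee_pos: [0.5234, -0.0341, 0.3118]
tool_rot: [-0.001, 0.09, 0.996, 0.0]
contact_force: [-0.4, -0.5, -0.3]
width: 0.0675
grasp_force: 0.0
```

```bash
python3 - <<'E'
from h import *
s=sensors.state(); st(); p=capture('wrist'); save(p,'w10'); X=cloud(p,s); z=p['range_z']
Y=R.from_euler('z',-HX,degrees=True).apply((X-O).reshape(-1,3)).reshape(X.shape)
m=(abs(Y[...,1])<.025)&(Y[...,2]>.175)&(Y[...,2]<.215)&(Y[...,0]>-.12)&(Y[...,0]<.1)&(z>0)
print('flap pts',m.sum(),Y[m].min(0),Y[m].max(0),np.median(Y[m],0))
p=capture('scene'); save(p,'s10'); f=go(L(-.11,-.0,.30),125); f=go(L(-.143,0,.24),79.7,f)
a=cv2.imread('pics/w10.png')[120:300,180:480]; b=cv2.imread('pics/s10.png')[110:310,150:480]
cv2.imwrite('pics/m10.png',np.vstack([cv2.resize(a,(480,288)),cv2.resize(b,(480,291))]))
E
```

```text
t 30.65 [ 0.5234 -0.0341  0.3118] head 169.7 F [-0.4 -0.5 -0.3] w 0.0675 g 0.0 q [ 0.79  0.28 -0.98  1.72  0.24  1.27  1.14]
flap pts 532 [ 0.00207887 -0.02497618  0.17509265] [0.00462817 0.02491973 0.19846693] [ 3.42932772e-03 -1.20231982e-05  1.87385651e-01]
travel [0.0741, 0.0007, 0.0407] angular [-0.0002, -0.0008, 0.4966] n rows 0.40603044762577034 4.176641759019305
travel [0.0782, -0.0774, 0.2] angular [0.0, 0.0, 0.5033] n rows 1.0956203722092792 4.233644859813084
```

View pics/m10.png

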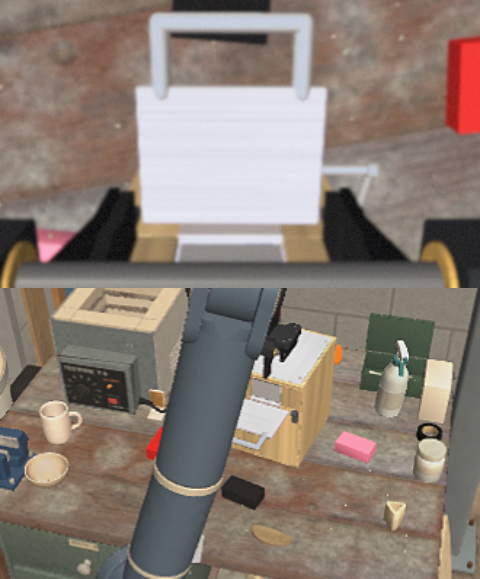

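Shelf empty, flap points vertical in the opening plane (closed), and no carton left on the bench; pink, red and black remain in place. Now fold the shelf up.

Call:
{"fn": "move_arm", "kwargs": {
  "commands": [
    {"travel": [0.074, 0.001, 0.04], "angular": [0, 0, 0.497]},
    {"travel": [0.074, 0.001, 0.04], "angular": [0, 0, 0.497]},
    {"travel": [0.074, 0.001, 0.04], "angular": [0, 0, 0.497]},
    {"travel": [0.074, 0.001, 0.04], "angular": [0, 0, 0.497]},
    {"travel": [0.074, 0.001, 0.04], "angular": [0, 0, 0.497]}
  ],
  "hand": 40
}}

```text
t: 31.38
ee_pos: [0.502, -0.0296, 0.3007]
tool_rot: [-0.0, 0.462, 0.887, -0.0]
contact_force: [-0.6, -0.0, -0.6]
width: 0.036
grasp_force: 0.0
```

Call:
{"fn": "move_arm", "kwargs": {
  "commands": [
    {"travel": [0.078, -0.077, 0.2], "angular": [0, 0, 0.503]},
    {"travel": [0.078, -0.077, 0.2], "angular": [0, 0, 0.503]},
    {"travel": [0.078, -0.077, 0.2], "angular": [0, 0, 0.503]},
    {"travel": [0.078, -0.077, 0.2], "angular": [0, 0, 0.503]},
    {"travel": [0.078, -0.077, 0.2], "angular": [0, 0, 0.503]}
  ]
}}

```text
t: 32.0
ee_pos: [0.4697, -0.0237, 0.2407]
tool_rot: [-0.0, 0.768, 0.641, -0.0]
contact_force: [-0.1, -0.1, -0.4]
width: 0.0345
grasp_force: 0.0
```

```bash
python3 - <<'E'
from h import *
st(); print(L(-.143,0,.15)); f=go((.4690,-.0233,.149),79.7)
E
```

```text
t 32.0 [ 0.4697 -0.0237  0.2407] head 79.7 F [-0.1 -0.1 -0.4] w 0.0345 g 0.0 q [ 0.62  0.18 -0.74  1.94  0.14  1.07 -0.35]
[ 0.46930444 -0.02393128  0.15      ]
travel [0.0008, -0.0024, 0.3057] angular [-0.0001, 0.0, 0.0003] n rows 1.4675222262124867 0.0025181977073143926
```

Call:
{"fn": "move_arm", "kwargs": {
  "commands": [
    {"travel": [0, -0.002, 0.12], "angular": [0, 0, 0]},
    {"travel": [0, -0.002, 0.22], "angular": [0, 0, 0]},
    {"travel": [0, -0.002, 0.303], "angular": [0, 0, 0]},
    {"travel": [0, -0.002, 0.303], "angular": [0, 0, 0]}
  ]
}}

```text
t: 32.5
ee_pos: [0.4677, -0.0236, 0.1484]
tool_rot: [-0.002, 0.767, 0.642, -0.001]
contact_force: [0.3, -0.1, 0.3]
width: 0.0348
grasp_force: 0.0
```

Call:
{"fn": "move_arm", "kwargs": {
  "commands": [
    {"travel": [0, 0, 0], "angular": [0, 0, 0]},
    {"travel": [0, 0, 0], "angular": [0, 0, 0]},
    {"travel": [0, 0, 0], "angular": [0, 0, 0]},
    {"travel": [0, 0, 0], "angular": [0, 0, 0]},
    {"travel": [0, 0, 0], "angular": [0, 0, 0]}
  ],
  "hand": 0,
  "force": 20
}}

```text
t: 33.12
ee_pos: [0.4695, -0.0237, 0.1506]
tool_rot: [0.0, 0.768, 0.641, 0.0]
contact_force: [-1.5, -0.3, 5.8]
width: 0.0114
grasp_force: 20.0
```

Call:
{"fn": "move_arm", "kwargs": {
  "commands": [
    {"travel": [0, 0.005, -0.067], "angular": [0, 0, 0]},
    {"travel": [0, 0.02, -0.133], "angular": [0, 0, 0]},
    {"travel": [0, 0.066, -0.235], "angular": [0, 0, 0]},
    {"travel": [0, 0.136, -0.323], "angular": [0, 0, 0]},
    {"travel": [0, 0.207, -0.379], "angular": [0, 0, 0]}
  ]
}}

```text
t: 33.75
ee_pos: [0.5262, -0.0344, 0.2647]
tool_rot: [-0.003, 0.768, 0.641, -0.005]
contact_force: [-8.9, 0.5, 6.2]
width: 0.0111
grasp_force: 20.0
```

Call:
{"fn": "move_arm", "kwargs": {
  "commands": [
    {"travel": [0, 0.08, -0.04], "angular": [0, 0, 0]},
    {"travel": [0, 0.16, -0.063], "angular": [0, 0, 0]},
    {"travel": [0, 0.22, -0.07], "angular": [0, 0, 0]},
    {"travel": [0, 0.246, -0.071], "angular": [0, 0, 0]},
    {"travel": [0, 0.246, -0.071], "angular": [0, 0, 0]}
  ]
}}

```text
t: 34.38
ee_pos: [0.6021, -0.0486, 0.2855]
tool_rot: [-0.0, 0.768, 0.64, -0.001]
contact_force: [-3.4, -2.5, 6.8]
width: 0.011
grasp_force: 20.0
```

Call:
{"fn": "move_arm", "kwargs": {
  "commands": [
    {"travel": [0, 0, 0], "angular": [0, 0, 0]},
    {"travel": [0, 0, 0], "angular": [0, 0, 0]}
  ]
}}

```text
t: 34.62
ee_pos: [0.6021, -0.0487, 0.2855]
tool_rot: [0.0, 0.768, 0.64, -0.001]
contact_force: [-1.8, -1.8, 5.8]
width: 0.0116
grasp_force: 20.0
```

Folded. Release, rise and verify.

Call:
{"fn": "move_arm", "kwargs": {
  "commands": [
    {"travel": [0, 0, 0], "angular": [0, 0, 0]},
    {"travel": [0, 0, 0], "angular": [0, 0, 0]},
    {"travel": [0, 0, 0], "angular": [0, 0, 0]},
    {"travel": [0, 0, 0], "angular": [0, 0, 0]}
  ],
  "hand": 60
}}

```text
t: 35.12
ee_pos: [0.6027, -0.0479, 0.2847]
tool_rot: [-0.0, 0.768, 0.641, -0.0]
contact_force: [0.7, 0.1, 0.3]
width: 0.0431
grasp_force: 0.0
```

Call:
{"fn": "move_arm", "kwargs": {
  "commands": [
    {"travel": [0, 0, -0.1], "angular": [0, 0, 0]},
    {"travel": [0, 0, -0.25], "angular": [0, 0, 0]},
    {"travel": [0, 0, -0.4], "angular": [0, 0, 0]},
    {"travel": [0, -0.1, -0.5], "angular": [0, 0, 0]},
    {"travel": [0, -0.2, -0.55], "angular": [0, 0, 0]}
  ]
}}

```text
t: 35.75
ee_pos: [0.5437, -0.0366, 0.4516]
tool_rot: [0.001, 0.768, 0.641, 0.001]
contact_force: [-1.1, -0.0, 0.0]
width: 0.052
grasp_force: 0.0
```

Call:
{"fn": "move_arm", "kwargs": {
  "commands": [
    {"travel": [-0.2, -0.15, 0], "angular": [0, 0, 0]},
    {"travel": [-0.4, -0.3, 0], "angular": [0, 0, 0]},
    {"travel": [-0.6, -0.4, 0], "angular": [0, 0, 0]},
    {"travel": [-0.75, -0.5, 0], "angular": [0, 0, 0]},
    {"travel": [-0.75, -0.5, 0], "angular": [0, 0, 0]}
  ]
}}

```text
t: 36.38
ee_pos: [0.353, -0.2347, 0.4501]
tool_rot: [0.0, 0.77, 0.638, -0.001]
contact_force: [1.1, 0.4, -0.6]
width: 0.0522
grasp_force: 0.0
```

```bash
python3 - <<'E'
from h import *
st(); p=capture('top'); save(p,'t11'); X=cloud(p); z=p['range_z']
rect(X,z,(.6,-.05),.12,.285,.33,'bar'); rect(X,z,(.52,-.03),.07,.15,.19,'open shelf?')
print([(np.round(d['box']).astype(int).tolist(),round(d['score'],2)) for d in search_frame(p,'carton_0')])
a=cv2.imread('pics/t11.png')[125:300,190:460]; cv2.imwrite('pics/m11.png',cv2.resize(a,(720,466)))
E
```

```text
t 36.38 [ 0.353  -0.2347  0.4501] head 79.3 F [ 1.1  0.4 -0.6] w 0.0522 g 0.0 q [ 1.01 -0.06 -0.48  1.68 -0.03  1.51  0.34]
bar 101 [601.1 -47.6] [98.5 13.7] 77.8 z [0.29  0.307 0.315] mean [ 0.6008 -0.0476  0.3062]
open shelf? 0
[([276, 182, 15, 17], 0.63), ([397, 213, 8, 11], 0.38), ([318, 131, 79, 79], 0.27)]
```

View pics/m11.png

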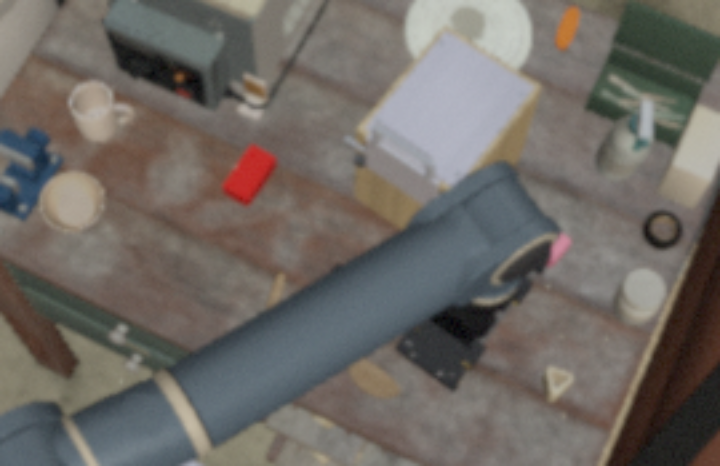

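The shelf is folded over the flap (bar at 0.60, -0.05, 0.306, same as at the start). No carton is left out and the bystanders are in place.

```bash
python3 -c "
from rig import ticket; print(ticket.close_job())"
```

```text
the job is handed in; nothing more can be done
None
```

I put both cartons (blue and orange labels) in the locker and saw the flap closed after each one. The shelf is folded back up over the flap, the other things were left alone, and the job is handed in at about 36 s of the 210 s; no verdict was returned.

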